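# Ease the spring clip off the pump shaft

### The job

Pick up the tapered wedge by its handle and slide it, thin end first, along the top of the pump's shaft and under the crown of the spring clip, until the clip spreads, comes off the shaft and sits on the wedge's flat top. Then lift the wedge with the clip on it, set both down in the white parts tray and let go. Do not touch the clip with the fingers.

Things in the scene. Friction and masses are not known exactly. Their poses are not given: they have to be found in the camera images.
- wedge: Pale grey plastic wedge on its flat sole, 180 long, 16 wide. Origin: sole centre; x to the thin tip, z up. Ramp from 3 high at x=90 (tip 10 wide) to 36 high at x=15; flat top 36 high to x=-25; then handle block 60 high to x=-90: grip across it at x=-55, z=45. 140 g. x points to world +y within 25 deg. A blunt square-nosed bar with the same handle is a bystander; they swap places.
- clip: Loose dark steel spring clip bridging the shaft, 55 g. Origin on the shaft axis; x along the shaft, z up. Flat crown 42 (y) x 16 (x), 4 thick, its underside at z=24, 14 above the shaft's top; two sprung arms, 36 apart inside, hold the shaft and reach z=-9. Raised 20 mm the arms spread and leave the shaft, then pinch the wedge's sides and it rides along. Pushing the wedge takes under 10 N.
- pump: Fixed pump, plate 280x90x12. Origin: plate underside centre; x along the shaft, to world +y within 18 deg. Steel shaft, diameter 20, y=0, z=60 (top 70), free end x=-128, cream housing (95 high) from x=45. Clip at x=-85. Behind it, x=-76 to -64, a yoke stops it: two cheeks 120 high, slot 30 wide above the shaft, where the wedge passes. The short shaft with a solid collar is a bystander.
- tray: White open tray fixed to the bench, outside 150 (x) x 260 (y) x 20 high, walls and floor about 4. Origin: centre of its underside; its y runs along the world's y within 7 degrees. The wedge with the clip on it fits in lengthwise, standing on its sole.
Mind the look-alikes: they are no part of the job. What is shaped like the wedge but purple or yellow is not meant. Of the things shaped like the clip, the steel one is meant.

How it is judged:
On the way, in this order (a step that is already met when the one before it is completed fails the run):
1. the wedge's tip is under the crown of the clip while the clip is still on the shaft (x of wedge in the frame of clip between -0.09 and 0.02 m and y of wedge in the frame of clip between -0.03 and 0.03 m and z of wedge in the frame of clip between -0.005 and 0.03 m and z of clip in the frame of pump between 0.05 and 0.07 m and x of clip in the frame of pump between -0.1 and -0.07 m), for 0.05 s.
2. the clip has been lifted off the shaft and rides on the wedge (z of clip in the frame of pump between 0.075 and 0.3 m and x of wedge in the frame of clip between -0.06 and 0.06 m and y of wedge in the frame of clip between -0.03 and 0.03 m and z of wedge in the frame of clip between -0.025 and 0.005 m), for 0.1 s.
At the end, for the whole second after the job is handed in: Clip off the shaft and in the tray, on the wedge or beside it (origin inside the walls, under 60 mm above the tray's underside); wedge in the tray (origin within 60 mm of its centre across, 90 mm along, under 35 mm up); both at rest (x of clip in the frame of tray between -0.072 and 0.072 m and y of clip in the frame of tray between -0.127 and 0.127 m and z of clip in the frame of tray between -0.01 and 0.06 m and x of wedge in the frame of tray between -0.06 and 0.06 m and y of wedge in the frame of tray between -0.09 and 0.09 m and z of wedge in the frame of tray between -0.01 and 0.035 m and linear speed of each of clip, wedge below 0.02 m/s); the robot touches nothing.
It fails at once if the fingers touch the clip (over 1 N) (contact force between the fingers and clip above 1 N).
It also fails if it takes over 48 s, if anything falls off the work surface, if the arm or the gripper's body presses on something with over 40 N, if the wrist force passes 120 N, or if a joint passes its speed limit or range.

### The arm

A 7-joint arm with a two-finger parallel gripper is mounted at the origin on the work surface. World frame = base frame: x ahead of the robot, y to its left, z up, the work surface at z = 0. Lengths are in m, angles in rad, forces in N, time in s.
With the tool pointing down it reaches from about 0.425 to 0.875 m from the base axis. Payload 9.9 kg.
Tool frame: the origin (TCP) lies midway between the tips of the shut fingers; the grasp point (between the pads) lies grip_depth behind it (grip_depth is the distance from the TCP to the grasp point, in m); z points along the fingers, y is the line along which they close (so a half turn about z gives the same grasp; the last joint's range is limited). The gripper opens to 85 mm and grips with 20 to 120 N. Pads are 22 mm wide; open, the fingers measure 114 mm over their backs; the gripper's body (76 mm by 85 mm) begins 54 mm behind the grasp point. The pads swing forward as they close: fully open they stand 13 mm farther back than shut.
Start: joints at [-0.084, 0.576, 0.025, 1.437, -0.015, 1.129, -0.057], TCP at [0.675, 0, 0.231] pointing down, gripper open.
Joint ranges: [-2.76, 2.76], [-0.34, 2.15], [-1.52, 1.57], [0.19, 2.46], [-1.09, 4.23], [0.17, 1.99], [-2.82, 2.82]. Speed limits (rad/s): [2.22, 2.22, 3.01, 3.01, 3.14, 3.14, 3.14].

### API

Orientations are given as a unit quaternion [w, x, y, z].
In Python, from station import * gives the robot as it stands.
- The arm moves only by the tool step_arm, never from a script. Its argument "plan" is a list that holds one entry, the list of rows, each a list of 7 numbers: the finger opening in m, from 0 to 0.0854, then the shift along the tool's x, y, z in m, then the turn, a rotation vector about the tool's x, y, z in rad. A call has 1 to 20 rows; each row is the pose to reach, as a shift and turn from the pose commanded when the call began, along the tool's axes at that moment; what a row does not reach only later rows make up. A row lasts 1/8 s, in which the tool goes at most 62.5 mm and 10.7 degrees, less where a joint would pass 70% of its speed; a pose out of reach is approached as far as the arm can. A call with a gripper value outside its range is refused whole. The fingers move at their own pace and stop on an object; "grip_force" is the grip in N (left out, the last holds). Time passes only in rows, so rows that repeat a pose let the fingers close. It gives the time, the measured TCP pose, the force, the opening and the grip force at its end, in the units of the state.
- state(): the state, without advancing time (a new reading comes with each control period).
- snapshot(name): name is "scene" or "side" or "wrist"; returns a dict with "pixels" (480x640x3 uint8, red, green, blue), "K" (3x3 intrinsics, pixels), "camera_from_world" (4x4, takes a point from world to camera coordinates); the wrist camera has in their place "tool_from_camera" (4x4, takes a point from camera to tool coordinates, whose origin is the TCP and whose axes are the flange's). Camera axes: x right, y down, z forward; pixel columns grow to the right and rows downward; lengths in m; the calibration is good to about 2 mm. A picture is of the moment at which its call begins: read the wrist's pose just before it. There is no depth.
- hand_in(): hands the job in; it is judged then, once.
The state is a dict: "time_s": time; "joint_pos": joint angles; "qd": joint speeds; "joint_torque": joint torques, N m; "position": TCP position; "orientation": TCP orientation; "wrist_force": force on the tool from outside, world axes, zero at the start; "moment": the same for the moment, N m; "gripper_width": finger opening in m; "finger_force": force on a finger pad.
Only numpy, scipy, OpenCV 4.12 (cv2) and the standard library are available. Lean on these libraries where they do the work, as an engineer would, in place of code of your own. Each camera call takes 0.05 s, during which the arm holds its last target. There are 200 camera calls.

## Working session

There is one attempt and no reset: what is moved stays moved. The work goes in short steps, Python scripts to look and compute and a tool call to move; the robot and the scene stay as the last step left them, time stands still between calls to the robot, and variables do not carry over. Pictures are saved under pics/ and viewed, at most 12 in all, crops included, and the job is handed in when it is done.

Besides the shell and the picture viewer there is one more tool, called after ">>>" as name([rows], argument=value, ...), one row to a line, values as JSON. step_arm: Moves the arm, as the interface text tells. Its arguments: {"type":"object","properties":{"plan":{"type":"array","items":{"type":"array","items":{"type":"array","items":{"type":"number"}}}},"grip_force":{"type":"number"}},"required":["plan"]}

```bash
ls; mkdir -p pics; python3 - <<'E'
from station import *
import cv2,numpy as np,pickle
s=state();print(s)
d={}
for n in ("scene","side","wrist"):
    r=snapshot(n);d[n]=r
    cv2.imwrite(f"pics/{n}0.png",r["pixels"][:,:,::-1])
    print(n,{k:np.round(v,4).tolist() for k,v in r.items() if k!="pixels"})
pickle.dump((s,d),open("d0.pkl","wb"))
E
```

```text
pics
{'time_s': 0.0, 'joint_pos': array([-0.08379093,  0.57655541,  0.02483872,  1.43790268, -0.01499582,
        1.12900008, -0.05650569]), 'qd': array([-1.40075658e-03, -9.78834843e-04,  2.62809246e-04,  2.14180968e-05,
       -2.81842956e-04,  6.64063400e-04, -1.09698766e-03]), 'joint_torque': array([ 1.10782021e-03, -7.65753937e+01,  2.25157209e+00, -2.85965914e+01,
        1.54639565e-02,  1.25475466e-02,  7.09064329e-05]), 'position': array([6.74548249e-01, 1.40888673e-06, 2.30428757e-01]), 'orientation': array([-5.61853033e-04,  7.07097442e-01,  7.07115621e-01, -6.25102233e-04]), 'wrist_force': array([-0.08936577, -0.17649058,  0.1139253 ]), 'moment': array([-0.01618211,  0.00647444, -0.00355323]), 'finger_force': 0.0, 'gripper_width': 0.08587774587256712}
scene {'K': [[473.5938, 0.0, 319.597], [0.0, 473.5938, 230.8257], [0.0, 0.0, 1.0]], 'camera_from_world': [[0.8633, 0.5046, -0.0035, -0.413], [0.4272, -0.7346, -0.5271, -0.1573], [-0.2685, 0.4536, -0.8498, 1.0775], [0.0, 0.0, 0.0, 1.0]]}
side {'K': [[440.5797, 0.0, 320.7543], [0.0, 440.5797, 230.5247], [0.0, 0.0, 1.0]], 'camera_from_world': [[-0.9973, -0.0737, 0.0037, 0.4624], [-0.0598, 0.7768, -0.6269, 0.0568], [0.0434, -0.6254, -0.7791, 0.8832], [0.0, 0.0, 0.0, 1.0]]}
wrist {'K': [[416.9955, 0.0, 316.9248], [0.0, 416.9955, 238.1272], [0.0, 0.0, 1.0]], 'tool_from_camera': [[-0.0013, -0.9619, -0.2733, 0.0685], [1.0, -0.0012, -0.0005, -0.001], [0.0002, -0.2733, 0.9619, -0.1437], [0.0, 0.0, 0.0, 1.0]]}
```

View pics/scene0.png

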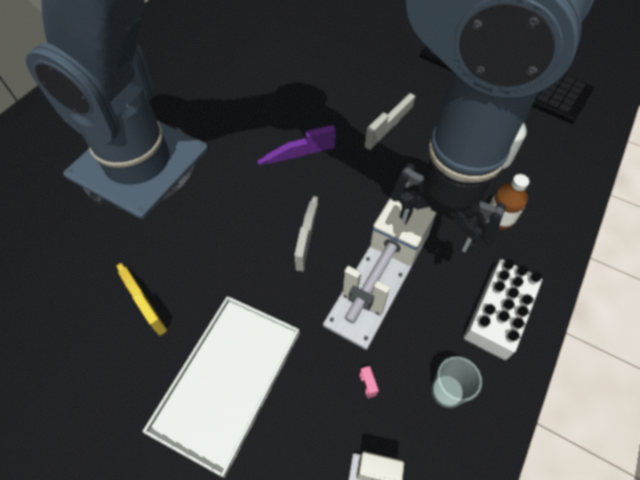

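View pics/side0.png

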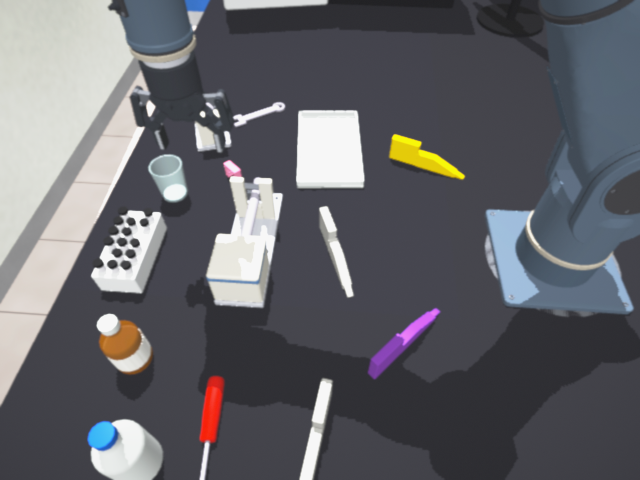

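Scene: two pale grey handled bars at (307,233) and (390,120), which are the wedge candidates. The purple (300,148) and yellow (140,298) shapes are decoys. The pump with yoke and clip is at (370,285) and the tray at (225,380). I'll enlarge both grey bars and the clip.

```bash
python3 - <<'E'
import cv2,numpy as np,pickle
s,d=pickle.load(open("d0.pkl","rb"))
A=d["scene"]["pixels"][:,:,::-1];B=d["side"]["pixels"][:,:,::-1]
def c(I,x,y,w,h): return cv2.resize(I[y:y+h,x:x+w],(400,300),interpolation=cv2.INTER_CUBIC)
o=np.vstack([np.hstack([c(A,255,190,112,84),c(A,340,85,112,84)]),np.hstack([c(B,270,200,133,100),c(B,215,165,80,60)])])
cv2.imwrite("pics/crop1.png",o)
E
```

```text
(no output)
```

View pics/crop1.png

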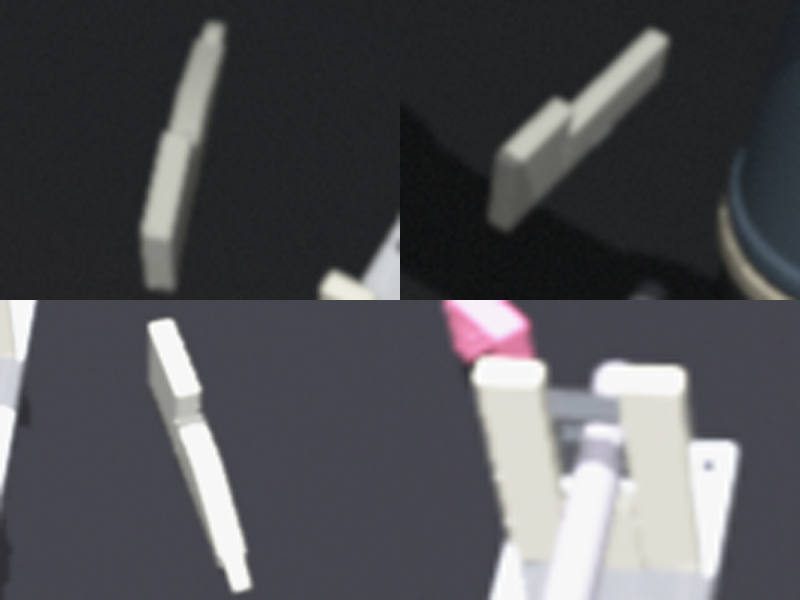

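The wedge is the bar at scene (307,233): it ramps down to a thin narrow tip. The other, at (390,120), has constant height and a square nose, so it is the bystander. The steel clip sits on the shaft in front of the yoke, at side (252,190).

```bash
cat > h.py <<'E'
import numpy as np,cv2,pickle
from scipy.spatial.transform import Rotation as R
def rays(r,uv,st=None):
    uv=np.atleast_2d(uv).astype(float)
    c=np.c_[uv,np.ones(len(uv))]@np.linalg.inv(r["K"]).T
    if "camera_from_world" in r: T=np.linalg.inv(r["camera_from_world"])
    else:
        q=st["orientation"];W=np.eye(4);W[:3,:3]=R.from_quat([q[1],q[2],q[3],q[0]]).as_matrix();W[:3,3]=st["position"];T=W@r["tool_from_camera"]
    return T[:3,3],c@T[:3,:3].T
def plane(r,uv,z,st=None):
    o,d=rays(r,uv,st); return o+d*((z-o[2])/d[:,2])[:,None]
def tri(r1,p1,r2,p2,st=None):
    o1,d1=rays(r1,p1,st);o2,d2=rays(r2,p2,st);d1=d1[0];d2=d2[0]
    t=np.linalg.lstsq(np.c_[d1,-d2],o2-o1,rcond=None)[0]
    a=o1+d1*t[0];b=o2+d2*t[1];return (a+b)/2,np.linalg.norm(a-b)
E
python3 - <<'E'
from h import *
s,d=pickle.load(open("d0.pkl","rb"));A,B=d["scene"],d["side"]
np.set_printoptions(precision=4,suppress=True)
print("handle scene",plane(A,[(301.2,227),(308.8,229.2),(304,256.6),(294.2,253.8)],.06))
print("handle side",plane(B,[(328.9,233.3),(336.5,229.3),(327.5,206.7),(319.2,208.3)],.06))
print("tip side",plane(B,[(348.1,296),(353.1,296)],.002))
print("tip scene",plane(A,[(255+210*.28,190+22*.28),(255+224*.28,190+24*.28)],.003))
# tray: white mask rim corners
for n,z in(("scene",.02),("side",.02)):
    I=d[n]["pixels"];m=(I.min(2)>170).astype(np.uint8)
    cs=cv2.findContours(m,0,2)[0]
    for c in cs:
        M=cv2.boundingRect(c)
        if cv2.contourArea(c)>2500:
            (cx,cy),wh,a=cv2.minAreaRect(c);q=cv2.approxPolyDP(c,0.03*cv2.arcLength(c,1),1)[:,0]
            print(n,cv2.contourArea(c),q.tolist());print(plane(d[n],q,z))
def c(I,x,y,w,h): return cv2.resize(I[y:y+h,x:x+w],(w*5,h*5),interpolation=cv2.INTER_CUBIC)
a=c(A["pixels"][:,:,::-1],310,230,110,120);b=c(B["pixels"][:,:,::-1],200,165,50+50,120)
cv2.imwrite("pics/crop2.png",cv2.resize(np.hstack([a,b]),None,fx=.76,fy=.76))
E
```

```text
handle scene [[ 0.4343  0.0055  0.06  ]
 [ 0.4496  0.0085  0.06  ]
 [ 0.4727 -0.0473  0.06  ]
 [ 0.4539 -0.0514  0.06  ]]
handle side [[ 0.447   0.0166  0.06  ]
 [ 0.433   0.0056  0.06  ]
 [ 0.4541 -0.0516  0.06  ]
 [ 0.4704 -0.046   0.06  ]]
tip side [[0.4036 0.1175 0.002 ]
 [0.3943 0.1168 0.002 ]]
tip scene [[0.3961 0.1159 0.003 ]
 [0.4042 0.1188 0.003 ]]
scene 13670.0 [[231, 298], [143, 430], [221, 475], [297, 332]]
[[ 0.3887 -0.172   0.02  ]
 [ 0.4016 -0.4289  0.02  ]
 [ 0.548  -0.4177  0.02  ]
 [ 0.5289 -0.1661  0.02  ]]
scene 21891.0 [[639, 108], [520, 479], [633, 479]]
[[ 0.9432  0.7204  0.02  ]
 [ 0.9438 -0.1928  0.02  ]
 [ 1.0918 -0.1064  0.02  ]]
side 3078.0 [[159, 212], [121, 216], [91, 274], [101, 289], [141, 292]]
[[ 0.8098 -0.045   0.02  ]
 [ 0.8857 -0.028   0.02  ]
 [ 0.8906  0.1174  0.02  ]
 [ 0.8591  0.1479  0.02  ]
 [ 0.7836  0.1486  0.02  ]]
side 4635.0 [[231, 176], [237, 212], [207, 276], [256, 280], [282, 195], [257, 177], [246, 200]]
[[ 0.6801 -0.1639  0.02  ]
 [ 0.6456 -0.0577  0.02  ]
 [ 0.6711  0.1051  0.02  ]
 [ 0.5776  0.1069  0.02  ]
 [ 0.5571 -0.114   0.02  ]
 [ 0.6208 -0.1652  0.02  ]
 [ 0.6329 -0.0933  0.02  ]]
side 4754.5 [[299, 111], [298, 186], [362, 186], [356, 111]]
[[ 0.5516 -0.4169  0.02  ]
 [ 0.5252 -0.1441  0.02  ]
 [ 0.3831 -0.1551  0.02  ]
 [ 0.403  -0.4286  0.02  ]]
side 11129.5 [[140, 71], [0, 303], [0, 403]]
[[ 1.0274 -0.5689  0.02  ]
 [ 1.0288  0.1902  0.02  ]
 [ 0.936   0.3595  0.02  ]]
side 20781.5 [[110, 0], [0, 0], [0, 265], [133, 58]]
[[ 1.2814 -1.0024  0.02  ]
 [ 1.6648 -0.9707  0.02  ]
 [ 1.0723  0.1107  0.02  ]
 [ 1.0712 -0.6357  0.02  ]]
```

View pics/crop2.png

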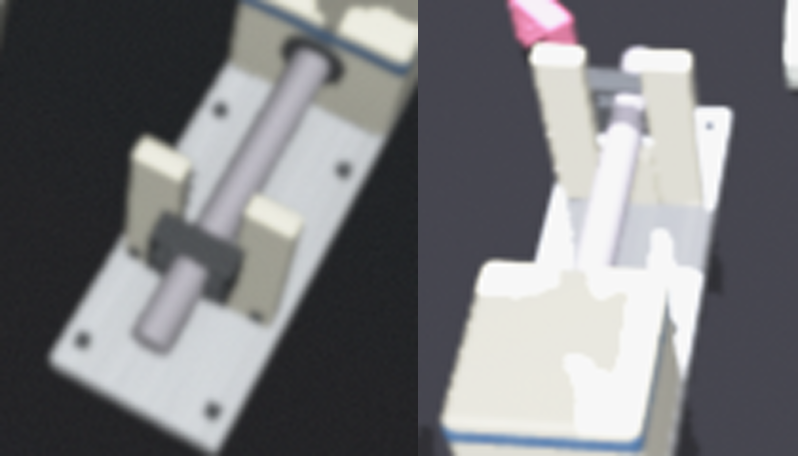

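View pics/wrist0.png

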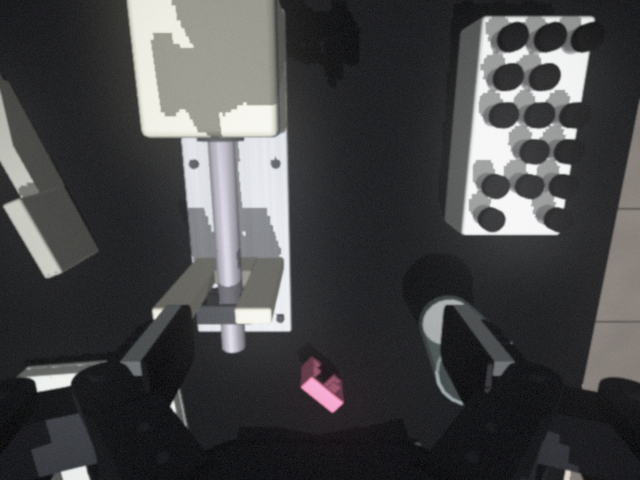

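Wrist view: shaft running from its free end (233,345) to the housing (222,140), the clip's crown dark at (222,300) between the cheeks, housing at the top. The plate's right edge is at about x=290. Wedge numbers from the two views agree (handle to tip 147 mm against 147.5 expected). Next is the shaft axis.

>>> step_arm([
  [[0.085,-0.0175,-0.2235,0.08,0,0,-0.361],[0.085,-0.0175,-0.2235,0.08,0,0,-0.361],[0.085,-0.0175,-0.2235,0.08,0,0,-0.361],[0.085,-0.0175,-0.2235,0.08,0,0,-0.361],[0.085,-0.0175,-0.2235,0.08,0,0,-0.361],[0.085,-0.0175,-0.2235,0.08,0,0,-0.361],[0.085,-0.0175,-0.2235,0.08,0,0,-0.361],[0.085,-0.0175,-0.2235,0.08,0,0,-0.361]],
], grip_force=90)

```text
time_s: 1.15
position: [0.4524, -0.0173, 0.1514]
orientation: [0.0, 0.569, 0.823, 0.0]
wrist_force: [0.2, 0.8, -0.3]
gripper_width: 0.0851
finger_force: 0.0
```

```bash
python3 - <<'E'
from h import *
from station import *
np.set_printoptions(precision=4,suppress=True)
s=state();r=snapshot("wrist");pickle.dump((s,r),open("d1.pkl","wb"))
print(s["time_s"],s["position"],s["orientation"],s["wrist_force"])
cv2.imwrite("pics/wrist1.png",r["pixels"][:,:,::-1])
E
```

```text
1.15 [ 0.4524 -0.0173  0.1514] [0.0002 0.5686 0.8226 0.0002] [ 0.1699  0.7576 -0.3343]
```

View pics/wrist1.png

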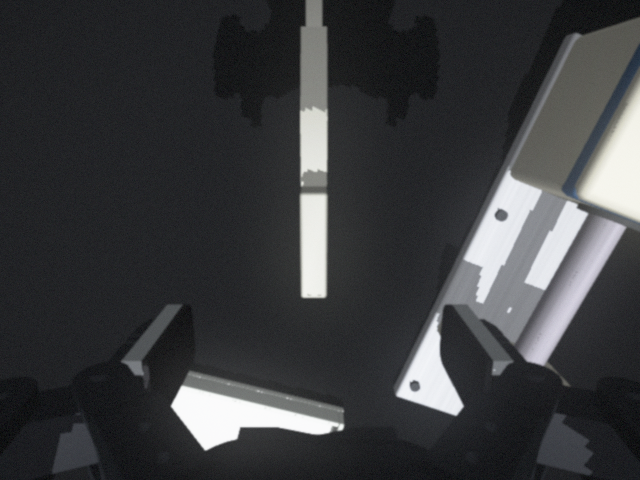

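Wrist view: the wedge lies straight along the tool axis; handle top (301–327, 190–297), tip at (314,10). The yaw is right. Casting the handle's corners onto z=0.06 next.

```bash
python3 - <<'E'
from h import *
np.set_printoptions(precision=4,suppress=True)
s,r=pickle.load(open("d1.pkl","rb"))
q=s["orientation"];Rt=R.from_quat([q[1],q[2],q[3],q[0]]).as_matrix()
P=lambda uv,z:(plane(r,uv,z,s)-s["position"])@Rt
I=r["pixels"].astype(int).mean(2)
for v in (210,285): print(v,I[v,295:335].astype(int).tolist())
print(P([(301,191),(327.5,191),(301,297),(327,297)],.06));print(P([(314,5)],.005),P([(314,110)],.036))
E
```

```text
210 [44, 48, 51, 58, 89, 153, 195, 220, 229, 234, 233, 233, 232, 233, 233, 232, 232, 233, 234, 234, 235, 235, 234, 235, 234, 235, 234, 234, 233, 227, 207, 168, 120, 71, 52, 52, 54, 53, 50, 54]
285 [48, 51, 48, 50, 59, 101, 162, 209, 232, 239, 241, 241, 240, 241, 239, 240, 240, 239, 239, 239, 238, 238, 238, 237, 237, 237, 236, 237, 235, 223, 195, 147, 87, 55, 53, 53, 49, 51, 48, 47]
[[ 0.03   -0.0103  0.0914]
 [ 0.03    0.0047  0.0914]
 [-0.0352 -0.0111  0.0914]
 [-0.0352  0.0048  0.0914]]
[[ 0.1378 -0.003   0.1464]] [[ 0.0744 -0.003   0.1154]]
```

>>> step_arm([
  [[0.085,0,-0.0015,0.05,0,0,0],[0.085,0,-0.0015,0.09,0,0,0],[0.085,0,-0.0015,0.115,0,0,0],[0.085,0,-0.0015,0.124,0,0,0],[0.085,0,-0.0015,0.124,0,0,0],[0.085,0,-0.0015,0.124,0,0,0],[0.0,0,-0.0015,0.124,0,0,0],[0.0,0,-0.0015,0.124,0,0,0],[0.0,0,-0.0015,0.124,0,0,0],[0.0,0,-0.0015,0.124,0,0,0],[0.0,0,-0.0015,0.124,0,0,0],[0.0,0,-0.0015,0.124,0,0,0],[0.0,0,-0.0015,0.124,0,0,0],[0.0,0,-0.0015,0.124,0,0,0]],
])

```text
time_s: 2.95
position: [0.4502, -0.018, 0.0276]
orientation: [0.0, 0.569, 0.823, 0.0]
wrist_force: [-0.4, -0.1, 6.1]
gripper_width: 0.0148
finger_force: 87.8
```

```bash
python3 -c "
from station import *
s=state();print(s['time_s'],s['position'],s['orientation'],s['wrist_force'],s['gripper_width'],s['finger_force'])"
```

```text
2.95 [ 0.45016369 -0.01802113  0.02756803] [1.13548399e-04 5.68687785e-01 8.22553455e-01 6.56419297e-05] [-0.40162273 -0.08259896  6.07855248] 0.014783362971109182 87.80715823173523
```

>>> step_arm([
  [[0,0,0,-0.03,0,0,0],[0,0,0,-0.07,0,0,0],[0,-0.01,0.003,-0.11,0,0,0],[0,-0.04,0.01,-0.15,0,0,0.05],[0,-0.08,0.019,-0.15,0,0,0.12],[0,-0.12,0.028,-0.15,0,0,0.19],[0,-0.16,0.037,-0.15,0,0,0.26],[0,-0.2,0.047,-0.15,0,0,0.32],[0,-0.24,0.056,-0.15,0,0,0.3606],[0,-0.269,0.063,-0.15,0,0,0.3606],[0,-0.269,0.063,-0.15,0,0,0.3606],[0,-0.269,0.063,-0.15,0,0,0.3606],[0,-0.269,0.063,-0.15,0,0,0.3606]],
])

```text
time_s: 4.58
position: [0.6037, -0.2463, 0.1773]
orientation: [-0.0, 0.707, 0.708, 0.0]
wrist_force: [-0.1, -0.7, -0.8]
gripper_width: 0.0151
finger_force: 88.1
```

```bash
python3 - <<'E'
from h import *
from station import *
s=state();d={n:snapshot(n) for n in("scene","side","wrist")};pickle.dump((s,d),open("d2.pkl","wb"))
print(s["time_s"],s["position"],s["orientation"],s["wrist_force"],s['gripper_width'])
c=lambda I,x,y,w,h:cv2.resize(I["pixels"][y:y+h,x:x+w,::-1],(400,300),interpolation=cv2.INTER_CUBIC)
cv2.imwrite("pics/c3.png",np.vstack([np.hstack([c(d["scene"],270,220,160,120),c(d["side"],190,90,133,100)]),np.hstack([c(d["wrist"],0,0,640,480),c(d["wrist"],220,0,200,150)])]))
E
```

```text
4.575 [ 0.60371682 -0.2462639   0.17727732] [-3.89815223e-04  7.06537032e-01  7.07675961e-01  7.29720310e-05] [-0.10033618 -0.6535704  -0.75179257] 0.015064785026667428
```

View pics/c3.png

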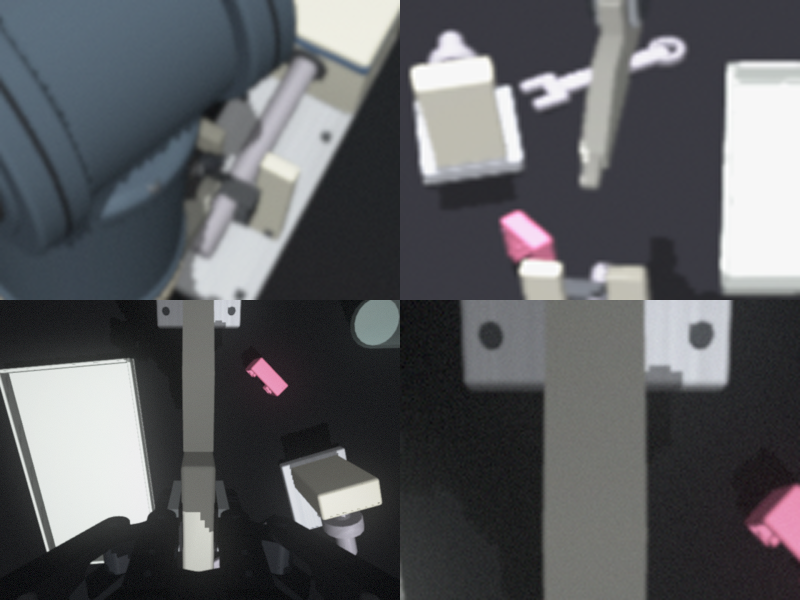

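Crops: the wedge is held straight above, in front of the shaft, with its tip at side (253,151). The wrist view shows the plate's front corners at (251.5,42.5) and (385,42.5). Checking the plate centre and the tip height.

```bash
python3 - <<'E'
from h import *
np.set_printoptions(precision=4,suppress=True)
s,d=pickle.load(open("d2.pkl","rb"));W=d["wrist"]
print(plane(W,[(251.5,42.5),(385,42.5)],.012,s))
I=W["pixels"].mean(2).astype(int)
print(I[25,240:262].tolist(),I[25,375:395].tolist(),I[25,285:300].tolist(),I[25,335:352].tolist())
# wedge tip predicted in side
B=d["side"]
for z in(.150,.153):
    for x in (.5987,.6087):
        c=B["camera_from_world"]@np.array([x,-.1013,z,1]);p=B["K"]@c[:3];print(z,x,p[:2]/p[2])
# wedge flat top centre & handle edges in tool coords
q=s["orientation"];Rt=R.from_quat([q[1],q[2],q[3],q[0]]).as_matrix()
print((plane(W,[(291.5,25),(343.5,25)],.16,s)-s["position"])@Rt)
print((plane(W,[(313+4,250)],.186,s)-s["position"])@Rt)
E
```

```text
[[ 0.558  -0.1272  0.012 ]
 [ 0.6488 -0.1272  0.012 ]]
[20, 25, 21, 27, 25, 28, 25, 22, 24, 25, 44, 74, 97, 112, 118, 117, 120, 124, 119, 121, 121, 121] [207, 206, 206, 206, 205, 207, 207, 199, 178, 130, 73, 45, 44, 42, 45, 42, 40, 39, 40, 45] [122, 119, 120, 121, 120, 121, 122, 117, 113, 113, 111, 110, 109, 113, 112] [113, 111, 112, 111, 111, 111, 123, 160, 195, 208, 208, 210, 210, 212, 211, 211, 207]
0.15 0.5987 [255.5516 152.3892]
0.15 0.6087 [250.4519 152.1212]
0.153 0.5987 [255.3787 151.2041]
0.153 0.6087 [250.2652 150.9359]
[[ 0.1004 -0.0099  0.0173]
 [ 0.1004  0.0084  0.0173]]
[[ 0.026  -0.001  -0.0087]]
```

>>> step_arm([
  [[0,0,0,0.03,0,0,0],[0,0,0,0.055,0,0,0],[0,0,0,0.07,0,0,0],[0,0,0,0.078,0,0,0],[0,0,0,0.078,0,0,0],[0,0,0,0.078,0,0,0],[0,0.01,0,0.078,0,0,0],[0,0.02,0,0.078,0,0,0],[0,0.03,0,0.078,0,0,0],[0,0.037,0,0.078,0,0,0],[0,0.044,0,0.078,0,0,0],[0,0.044,0,0.078,0,0,0]],
])

```text
time_s: 6.22
position: [0.6041, -0.2027, 0.0993]
orientation: [-0.0, 0.707, 0.708, 0.0]
wrist_force: [0.8, -1.2, -0.8]
gripper_width: 0.0148
finger_force: 88.2
```

```bash
python3 - <<'E'
from h import *
from station import *
s=state();d={n:snapshot(n) for n in("side","wrist")};pickle.dump((s,d),open("d3.pkl","wb"))
print(s["time_s"],s["position"],s["orientation"],s["wrist_force"],s['moment'],s['gripper_width'])
c=lambda I,x,y,w,h:cv2.resize(I["pixels"][y:y+h,x:x+w,::-1],(400,300),interpolation=cv2.INTER_CUBIC)
cv2.imwrite("pics/c4.png",np.hstack([c(d["side"],200,130,106,80),c(d["wrist"],220,0,200,150)]))
E
```

```text
6.225 [ 0.60412445 -0.20268825  0.09927467] [-1.02850945e-04  7.06647058e-01  7.07566196e-01  5.65646249e-05] [ 0.83099585 -1.18703802 -0.83000056] [-0.07123474  0.04138545  0.00980856] 0.01480118431894165
```

View pics/c4.png

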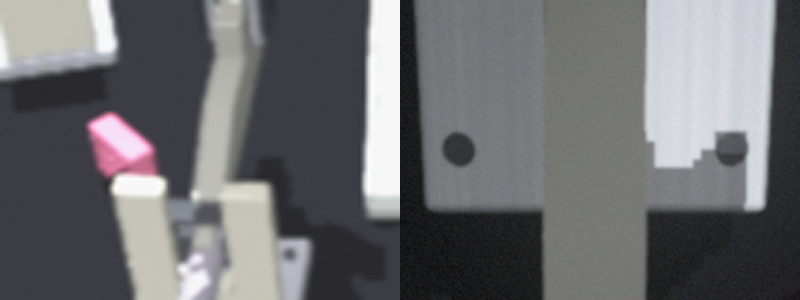

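The wedge enters centred between the cheeks and its tip has gone under the crown (crop (205,210)), with low forces. I'll push on slowly.

>>> step_arm([
  [[0,0.007,0,0,0,0,0],[0,0.014,0,0,0,0,0],[0,0.021,0,0,0,0,0],[0,0.028,0,0,0,0,0],[0,0.035,0,0,0,0,0],[0,0.042,0,0,0,0,0],[0,0.049,0,0,0,0,0],[0,0.056,0,0,0,0,0],[0,0.063,0,0,0,0,0],[0,0.07,0,0,0,0,0],[0,0.076,0,0,0,0,0],[0,0.08,0,0,0,0,0],[0,0.08,0,0,0,0,0],[0,0.08,0,0,0,0,0]],
])

```text
time_s: 8.07
position: [0.604, -0.1234, 0.0993]
orientation: [-0.0, 0.707, 0.707, 0.0]
wrist_force: [0.4, -0.2, -1.8]
gripper_width: 0.0147
finger_force: 88.1
```

```bash
python3 - <<'E'
from h import *
from station import *
s=state();d={n:snapshot(n) for n in("side","wrist")};pickle.dump((s,d),open("d4.pkl","wb"))
print(s["time_s"],s["position"],s["orientation"],s["wrist_force"],s['moment'],s['gripper_width'])
c=lambda I,x,y,w,h:cv2.resize(I["pixels"][y:y+h,x:x+w,::-1],(400,300),interpolation=cv2.INTER_CUBIC)
cv2.imwrite("pics/c5.png",np.hstack([c(d["side"],200,130,106,80),c(d["wrist"],120,0,400,300)]))
E
```

```text
8.075 [ 0.60401074 -0.12336548  0.09928017] [-6.48044103e-05  7.06964809e-01  7.07248721e-01  3.74052104e-05] [ 0.35327057 -0.23626925 -1.84675371] [-0.08014328 -0.00343077  0.01509538] 0.014718379230091642
```

View pics/c5.png

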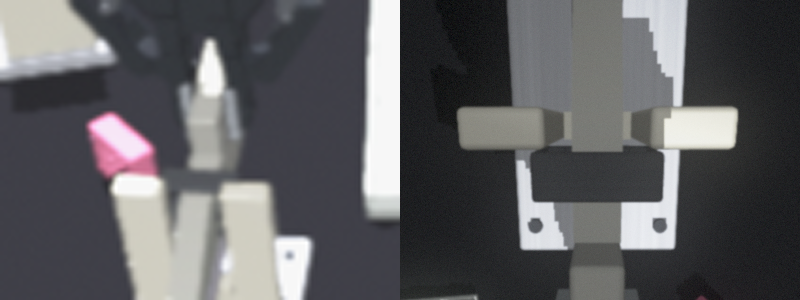

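The clip's crown (wrist crop (597,175)) now sits on the wedge's flat top, square and well clear of the fingers. Lifting straight up, clear of the yoke, then over to the tray.

>>> step_arm([
  [[0,0,0,-0.006,0,0,0],[0,0,0,-0.014,0,0,0],[0,0,0,-0.024,0,0,0],[0,0,0,-0.034,0,0,0],[0,0,0,-0.044,0,0,0],[0,0,0,-0.054,0,0,0],[0,0,0,-0.064,0,0,0],[0,0,0,-0.074,0,0,0],[0,0,0,-0.08,0,0,0],[0,0,0,-0.08,0,0,0],[0,-0.006,0,-0.08,0,0,0],[0,-0.018,-0.005,-0.08,0,0,0],[0,-0.034,-0.012,-0.08,0,0,0],[0,-0.052,-0.022,-0.08,0,0,-0.01],[0,-0.072,-0.034,-0.08,0,0,-0.02],[0,-0.092,-0.046,-0.08,0,0,-0.03],[0,-0.112,-0.058,-0.08,0,0,-0.04],[0,-0.132,-0.07,-0.08,0,0,-0.05],[0,-0.152,-0.082,-0.08,0,0,-0.06],[0,-0.172,-0.094,-0.08,0,0,-0.07]],
])

```text
time_s: 10.68
position: [0.5085, -0.2974, 0.1792]
orientation: [-0.0, 0.682, 0.731, -0.0]
wrist_force: [0.6, -0.2, -1.7]
gripper_width: 0.0148
finger_force: 88.1
```

>>> step_arm([
  [[0,-0.018,-0.012,0,0,0,0],[0,-0.034,-0.024,0,0,0,0],[0,-0.046,-0.032,0,0,0,0],[0,-0.053,-0.035,0,0,0,0],[0,-0.053,-0.035,0,0,0,0],[0,-0.053,-0.035,0,0,0,0]],
])

```text
time_s: 11.42
position: [0.4795, -0.35, 0.1792]
orientation: [-0.0, 0.681, 0.732, 0.0]
wrist_force: [0.0, 0.4, -2.5]
gripper_width: 0.015
finger_force: 88.0
```

```bash
python3 - <<'E'
from h import *
from station import *
s=state();d={n:snapshot(n) for n in("side","wrist")};pickle.dump((s,d),open("d5.pkl","wb"))
print(s["time_s"],s["position"],s["orientation"],s["wrist_force"],s['gripper_width'])
c=lambda I,x,y,w,h:cv2.resize(I["pixels"][y:y+h,x:x+w,::-1],(400,300),interpolation=cv2.INTER_CUBIC)
cv2.imwrite("pics/c6.png",np.hstack([c(d["side"],240,60,200,150),c(d["wrist"],0,0,640,480)]))
E
```

```text
11.425 [ 0.47950913 -0.34995418  0.17922279] [-8.66860419e-05  6.81339335e-01  7.31967639e-01  2.81685465e-04] [ 0.04144938  0.39546056 -2.45234061] 0.014997710155715509
```

View pics/c6.png

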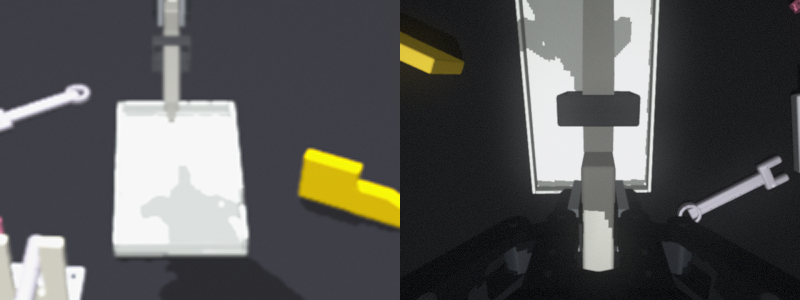

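The clip rides on the wedge above the tray. The tray's near rim corners in the wrist image are at (208,307) and (403,307).

```bash
python3 - <<'E'
from h import *
np.set_printoptions(precision=4,suppress=True)
s,d=pickle.load(open("d5.pkl","rb"));q=s["orientation"];Rt=R.from_quat([q[1],q[2],q[3],q[0]]).as_matrix()
print((plane(d["wrist"],[(208,307),(403,307),(190,10),(418,10)],.02,s)-s["position"])@Rt)
E
```

```text
[[-0.0741 -0.0876  0.1592]
 [-0.0743  0.0669  0.1592]
 [ 0.1377 -0.084   0.1593]
 [ 0.1375  0.0651  0.1593]]
```

>>> step_arm([
  [[0,0,-0.005,0.02,0,0,0],[0,0,-0.0095,0.045,0,0,0],[0,0,-0.0095,0.07,0,0,0],[0,0,-0.0095,0.095,0,0,0],[0,0,-0.0095,0.115,0,0,0],[0,0,-0.0095,0.13,0,0,0],[0,0,-0.0095,0.138,0,0,0],[0,0,-0.0095,0.142,0,0,0],[0,0,-0.0095,0.145,0,0,0],[0,0,-0.0095,0.147,0,0,0],[0,0,-0.0095,0.147,0,0,0],[0,0,-0.0095,0.147,0,0,0]],
])

```text
time_s: 13.02
position: [0.4695, -0.3516, 0.0325]
orientation: [0.0, 0.682, 0.732, 0.0]
wrist_force: [0.7, 1.0, -2.2]
gripper_width: 0.0148
finger_force: 88.0
```

>>> step_arm([
  [[0,0,0,0.0005,0,0,0],[0,0,0,0.001,0,0,0],[0,0,0,0.001,0,0,0]],
])

```text
time_s: 13.4
position: [0.4695, -0.3515, 0.0317]
orientation: [0.0, 0.682, 0.732, 0.0]
wrist_force: [-0.4, 0.2, 4.3]
gripper_width: 0.0149
finger_force: 89.1
```

>>> step_arm([
  [[0.03,0,0,0.001,0,0,0],[0.05,0,0,0.001,0,0,0],[0.05,0,0,0.001,0,0,0],[0.05,0,0,0.001,0,0,0],[0.05,0,0,0.001,0,0,0],[0.05,0,0,-0.01,0,0,0],[0.05,0,0,-0.03,0,0,0],[0.05,0,0,-0.06,0,0,0],[0.05,0,0,-0.1,0,0,0],[0.05,0,0,-0.14,0,0,0],[0.05,0,0,-0.16,0,0,0],[0.05,0,0,-0.16,0,0,0],[0.05,0,0,-0.16,0,0,0],[0.05,0,0,-0.16,0,0,0]],
])

```text
time_s: 15.15
position: [0.4689, -0.3511, 0.1903]
orientation: [-0.001, 0.682, 0.732, -0.0]
wrist_force: [-0.4, 0.9, -0.3]
gripper_width: 0.0496
finger_force: 0.0
```

```bash
python3 - <<'E'
from h import *
from station import *
s=state();d={n:snapshot(n) for n in("side","wrist")}
print(s["time_s"],s["position"],s["wrist_force"],s['gripper_width'])
c=lambda I,x,y,w,h:cv2.resize(I["pixels"][y:y+h,x:x+w,::-1],(400,300),interpolation=cv2.INTER_CUBIC)
cv2.imwrite("pics/c7.png",np.hstack([c(d["side"],260,80,133,100),c(d["wrist"],0,0,640,480)]))
E
```

```text
15.15 [ 0.46892914 -0.3511168   0.19034659] [-0.36132472  0.87310975 -0.27652707] 0.049582677248342893
```

View pics/c7.png

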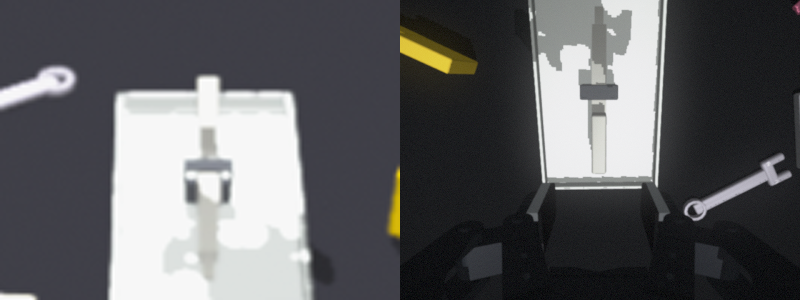

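The wedge stands in the tray with the clip astride it, and the gripper is clear.

```bash
python3 -c "
from station import *
print(hand_in())"
```

```text
the job is handed in; nothing more can be done
None
```

The job is handed in after about 15 s of robot time: the wedge took the clip off the shaft and both now stand in the white tray, with the gripper clear; no verdict was returned.

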